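# Plug in a power module and fit its heatsink over the guide studs

### The job

Plug the black power module into the keyed socket on the test stand's rail, the right way round and fully home, so that its body sits down on the socket; the socket can stand a little off the middle of its rail, so feel for the hole. Then lower the finned heatsink, kept level, over the two guide studs until it lies flat on the standoffs and the module, let go, and leave the solder spool and the two battery cells beside the stand where they are.

Things in the scene. Friction and masses are not known exactly. Their poses are not given: they have to be found in the camera images.
- module_center (a point): Centre of the loose power module, standing upright on its plug foot: 52 mm high in all, 26 mm up to here. Black body 30 mm (own x) by 44 mm (own y), 38 mm high, with a flat metal face on top; below it a 14 mm high foot. Body's underside 12 mm below this point. Grasp the body across its 30 mm (own x), well above the foot. About 0.14 kg.
- module_tongue (a point): Bottom of the module's foot at its narrow +y end, 19 mm from the module's middle along own y. The foot is keyed: a main block 24 mm (x) wide from y = -17 to +9 mm, then a tongue 12 mm (x) wide to y = +19 mm, all 14 mm high; the lowest 4 mm taper in by 2 mm a side in x and 1.5 mm a side in y.
- rail_mid (a point): Fixed point of the test stand, 34 mm above the table, at the level of the socket's top and over the middle of the rail. Axes as stand_seat (rail along y). The grey plug socket, 46 mm (x) by 50 mm (y), sits on the rail with x = 0, but may stand anywhere up to 8 mm either side of this point along y: unmeasured, to be felt or seen. Friction of 8 N holds it; end stops at 8 mm.
- socket_way (a point): Fixed point on the rail's level, 30 mm to +y of rail_mid: the side of the hole's narrow slot. The hole, 16 mm deep, fits the foot with 1 mm to spare all round: 26 mm (x) wide from -18 to +10 mm of the socket's middle in y, then a slot 14 mm wide to +20 mm. Plugged in (module's +y along stand's +y), the module's middle is over the socket's middle, its body on the socket's top.
- stand_seat (a point): Fixed point midway between the shoulders of two brass standoffs (13 mm thick), 72 mm above the table: the heatsink's underside comes to rest here. Stand axes: x across, y along the rail, z up; base plate 80 by 152 mm. The module home has its top here and its centre 26 mm below. Sprung contacts 6 mm down in the hole grip the foot: going home takes a push of 5 to 15 N, most about 10 mm down.
- stud_tip (a point): Tip of the guide stud at y = +58 mm of the stand, 18 mm above stand_seat; its twin stands at y = -58 mm. Each is 8 mm thick, on the middle of its standoff, the last 5 mm tapered.
- heatsink_center (a point): Centre of the loose bare-aluminium heatsink, 14.25 mm above its flat underside, lying fins up. Base 40 mm (own x) by 140 mm (own y), 5 mm thick; 7 fins along y over the middle 84 mm reach 28.5 mm above the underside, the outer ones flush with the long sides: grasp there, across 40 mm. The same either way round. About 0.22 kg.
- heatsink_hole (a point): Underside centre of the heatsink's through hole at own y = +58 mm, 10.2 mm in diameter; its twin is at y = -58 mm, both on the centre line.
- solder_spool: Bystander: small spool of solder wire, 44 mm across, 28 mm high, standing behind the stand; origin at its underside.
- cell_a: Bystander: green battery cell, 14 mm thick, 48 mm long, lying behind the stand; origin at its underside.
- cell_b: Bystander: ochre battery cell, 14 mm thick, 48 mm long, lying behind the stand; origin at its underside.

How it is judged:
By the outcome, as a careful person would: the job done as asked, in the order asked, and still so for the second after the job is handed in, with the robot touching nothing.
It also fails if it takes over 61 s, if anything falls off the work surface, if the arm or the gripper's body presses on something with over 40 N, if the wrist force passes 120 N, or if a joint passes its speed limit or range.

### The arm

A 6-joint arm with a two-finger parallel gripper is mounted at the origin on a cart in front of the work surface, level with it; the furniture and walls round the work are solid. World frame = base frame: x ahead of the robot, y to its left, z up, the work surface at z = 0. Lengths are in m, angles in rad, forces in N, time in s.
With the tool pointing down it reaches from about 0.35 to 0.975 m from the base axis. Payload 4.9 kg.
Tool frame: the origin (TCP) lies at the very end of the fingers, on their centre line; the grasp point (between the pads) lies 19 mm behind it (manip.grasp_offset is the distance from the TCP to the grasp point, in m); z points along the fingers, y is the line along which they close (so a half turn about z gives the same grasp; the last joint's range is limited). The gripper opens to 85 mm and grips with 20 to 120 N. Pads are 22 mm wide; open, the fingers measure 114 mm over their backs; the gripper's body (76 mm by 85 mm) begins 54 mm behind the grasp point. The pads swing forward as they close: fully open they stand 13 mm farther back than shut.
Start: joints at [1.025, 0.053, 1.613, -0, 1.476, -0.119], TCP at [0.259, 0.569, 0.231] pointing down, gripper open.
Joint ranges: [-3.01, 3.01], [-1.01, 2.22], [0.06, 2.58], [-1.02, 4.17], [0.09, 2.62], [-3.14, 3.14]. Speed limits (rad/s): [2.57, 2.57, 3.14, 3.14, 3.14, 3.14].

### API

Orientations are given as a unit quaternion [w, x, y, z].
In Python, from plant import manip, eyes, job_done, models gives the robot as it stands.
- The arm moves only by the tool servo_tool, never from a script. Its argument "motion" is one flat list of numbers, 5 for each row, row after row: the opening, from -1 (shut) to 1 (fully open), then the shift along the tool's x, y, z normalised to -1 to 1, where 1 is 120 mm, then the turn about the tool's z normalised to -1 to 1, where 1 is 45 degrees. A call has 1 to 5 rows; each row is the pose to reach, as a shift and turn from the pose commanded when the call began, along the tool's axes at that moment; what a row does not reach only later rows make up. A row lasts 1/8 s, in which the tool goes at most 62.5 mm and 10.7 degrees, less where a joint would pass 70% of its speed; a pose out of reach is approached as far as the arm can. A call with a number of a shift or a turn outside -1 to 1 is refused whole. A call with a gripper value outside its range is refused whole. The fingers move at their own pace and stop on an object; the grip force is fixed at half the most. Time passes only in rows, so rows that repeat a pose let the fingers close. It gives the time, the measured TCP pose, the force, the opening and the grip force at its end, in the units of the state.
- manip.state(): the state, without advancing time (a new reading comes with each control period).
- eyes.grab_frame(name): name is "scene" or "top" or "wrist"; returns (picture, depth): 400x640x3 uint8, red, green, blue; 400x640 float32, m along the optical axis (not along the pixel's ray), 0 where there is no reading.
- eyes.camera_params(name): a dict with "fov_y" (degrees; the focal length in pixels is half the picture's height over the tangent of half this angle, whatever the lens; pixels are square), "cx", "cy" (the principal point, pixels), "pose" (4x4, takes a point from camera to world coordinates); the wrist camera has in their place "T_tool_cam" (4x4, takes a point from camera to tool coordinates, whose origin is the TCP and whose axes are the flange's). Camera axes: x right, y up, looking along -z (the intrinsics and any distortion apply to the point x, -y, -z); pixel columns grow to the right and rows downward; lengths in m; the calibration is good to about 2 mm. A picture is of the moment at which its call begins: read the wrist's pose just before it. camera_params takes no time and is no camera call.
- job_done(): hands the job in; it is judged then, once.
Trained networks look in the newest picture that a camera, given by its name, has taken for a name from the list of things; names that differ only in an ending like _2 or _b are one class to them, and where a whole thing is asked for, a point or a joint stands for the part that bears it (a point fixed in the world has none). Each returns a list of dicts, best first, with "p" (0 to 1); they miss things now and then, are a little off and sometimes report something else, mostly with a low value. They report only what shows in the picture. A call takes as long as a camera call.
- models.regions_of(camera, label): "mask" (400x640 bool, what is visible of it) and "pixel" ([column, row] in pixels, amid what is visible of it).
The state is a dict: "time": time; "joint_pos": joint angles; "joint_vel": joint speeds; "joint_efforts": joint torques, N m; "tool_pos": TCP position; "tool_rot": TCP orientation; "contact_force": force on the tool from outside, world axes, zero at the start; "ft_torque": the same for the moment, N m; "gripper_width": opening from 0.0 (shut) to 1.0 (fully open); "grasp_force": force on a finger pad.
Only numpy, scipy, OpenCV 4.12 (cv2) and the standard library are available. Lean on these libraries where they do the work, as an engineer would, in place of code of your own. Each camera call takes 0.05 s, during which the arm holds its last target. There are 200 camera calls.

## Working session

There is one attempt and no reset: what is moved stays moved. The work goes in short steps, Python scripts to look and compute and a tool call to move; the robot and the scene stay as the last step left them, time stands still between calls to the robot, and variables do not carry over. Pictures are saved under pics/ and viewed, at most 14 in all, crops included, and the job is handed in when it is done.

Besides the shell and the picture viewer there is one more tool, called after ">>>" as name(argument=value, ...) on one line, values as JSON. servo_tool: Moves the arm, as the interface text tells. Its arguments: {"type":"object","properties":{"motion":{"type":"array","items":{"type":"number","minimum":-1,"maximum":1}}},"required":["motion"]}

```bash
mkdir -p pics; ls; cat > h.py <<'E'
import numpy as np, cv2
from plant import manip, eyes, models
def pts(name,pic,dep,T=None):
    c=eyes.camera_params(name); f=200/np.tan(np.radians(c['fov_y'])/2)
    T=np.array(c['pose']) if T is None else T
    v,u=np.mgrid[0:400,0:640]
    P=np.stack([(u-c['cx'])/f*dep,-(v-c['cy'])/f*dep,-dep,np.ones_like(dep)],-1)@T.T
    P=P[...,:3].copy(); P[dep==0]=np.nan
    return P
def save(n,p): cv2.imwrite('pics/'+n+'.png',cv2.cvtColor(p,cv2.COLOR_RGB2BGR))
E
python3 - <<'E'
from h import *
import pprint
s=manip.state(); print({k:np.round(v,3) for k,v in s.items()}); print(manip.grasp_offset)
for n in ['top','scene']:
    c=eyes.camera_params(n); print(n,{k:(np.round(v,3).tolist() if not isinstance(v,str) else v) for k,v in c.items()})
    p,d=eyes.grab_frame(n); save(n+'0',p); np.savez('/tmp/'+n+'0',p=p,d=d)
    P=pts(n,p,d)
    for l in ['module_center','heatsink_center','solder_spool','cell_a','cell_b','rail_mid','stand_seat']:
        try:
            for r in models.regions_of(n,l)[:2]:
                m=r['mask']; q=P[m]; q=q[~np.isnan(q[:,0])]
                print(n,l,round(r['p'],2),np.round(r['pixel']),m.sum(),np.median(q,0).round(3) if len(q) else 0, np.percentile(q[:,2],[5,95]).round(3) if len(q) else 0)
        except Exception as e: print(l,e)
print(eyes.camera_params('wrist'))
E
```

```text
pics
{'time': np.float64(0.0), 'joint_pos': array([ 1.025,  0.053,  1.614,  0.   ,  1.476, -0.119]), 'joint_vel': array([ 0.001,  0.001,  0.   ,  0.001, -0.002, -0.001]), 'joint_efforts': array([ 1.0000e-03, -3.9369e+01, -3.7018e+01,  0.0000e+00,  7.0000e-03,
       -0.0000e+00]), 'tool_pos': array([0.258, 0.568, 0.23 ]), 'tool_rot': array([-0.   ,  0.212,  0.977, -0.001]), 'contact_force': array([-0.563,  0.066, -0.619]), 'ft_torque': array([ 0.001, -0.037, -0.01 ]), 'grasp_force': np.float64(0.0), 'gripper_width': np.float64(0.996)}
0.0187
top {'fov_y': 53.138, 'cx': 323.946, 'cy': 208.381, 'pose': [[-0.014, 0.997, -0.073, 0.497], [-1.0, -0.015, -0.013, 0.009], [-0.014, 0.072, 0.997, 1.225], [0.0, 0.0, 0.0, 1.0]]}
top module_center 0.61 [430. 223.] 196 [ 0.533 -0.286  0.052] [0.011 0.056]
top module_center 0.46 [324. 228.] 1289 [0.525 0.025 0.009] [0.004 0.036]
top heatsink_center 0.79 [248. 231.] 587 [0.519 0.254 0.007] [0.002 0.031]
top solder_spool 0.64 [283. 192.] 36 [0.638 0.145 0.029] [0.019 0.032]
top cell_a 0.63 [372. 192.] 33 [ 0.636 -0.125  0.015] [0.01  0.018]
top cell_a
[... 1050 characters left out ...]
8. 232.] 66 [ 0.635 -0.136  0.011] [0.004 0.015]
scene rail_mid 0.81 [307. 225.] 1201 [0.513 0.011 0.013] [0.004 0.064]
scene stand_seat 0.96 [305. 224.] 1176 [0.512 0.007 0.013] [0.004 0.063]
scene stand_seat 0.53 [251. 191.] 470 [0.51  0.237 0.022] [0.003 0.03 ]
{'fov_y': 59.642777707607394, 'cx': 319.9160722297896, 'cy': 198.8042847311593, 'T_tool_cam': array([[-5.85168836e-04,  9.63299874e-01,  2.68426919e-01,
         6.83543098e-02],
       [ 9.99999770e-01,  4.71266533e-04,  4.88765099e-04,
        -4.74996789e-04],
       [ 3.44326735e-04,  2.68427143e-01, -9.63299928e-01,
        -1.43419974e-01],
       [ 0.00000000e+00,  0.00000000e+00,  0.00000000e+00,
         1.00000000e+00]])}
```

```bash
python3 - <<'E'
import cv2,numpy as np
a=cv2.imread('pics/top0.png')[150:290,200:470]; a=cv2.resize(a,None,fx=2.9,fy=2.9,interpolation=cv2.INTER_CUBIC)
cv2.imwrite('pics/a.png',a)
b=cv2.imread('pics/scene0.png')[130:330,200:470]; cv2.imwrite('pics/b.png',cv2.resize(b,None,fx=2.9,fy=2.9,interpolation=cv2.INTER_CUBIC))
E
```

```text
(no output)
```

View pics/a.png

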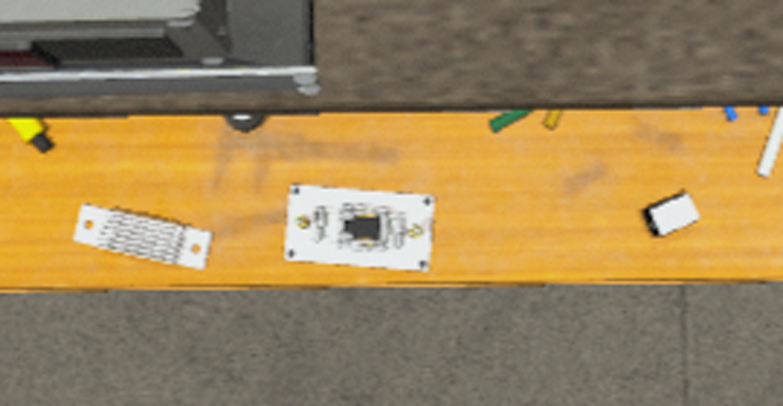

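View pics/b.png

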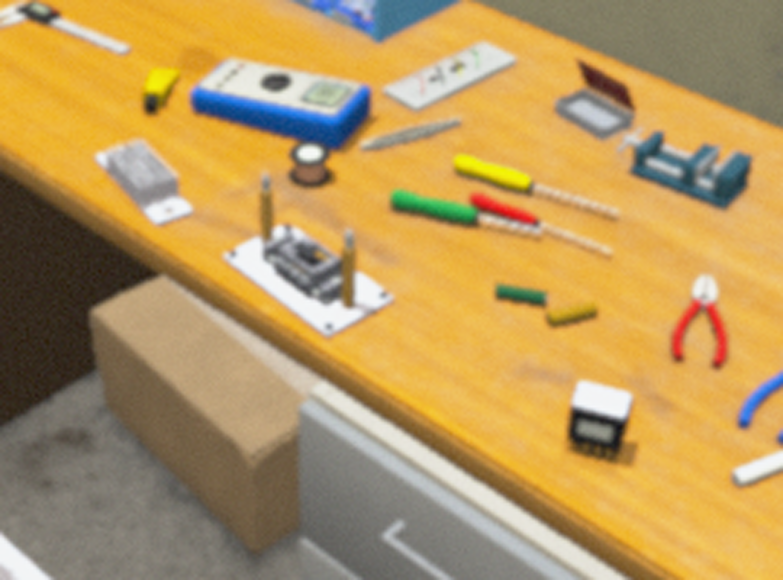

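```bash
cat >> h.py <<'E'
def Rot(q):
    from scipy.spatial.transform import Rotation as R
    return R.from_quat([q[1],q[2],q[3],q[0]]).as_matrix()
def wrist(name=None):
    s=manip.state(); p,d=eyes.grab_frame('wrist')
    T=np.eye(4);T[:3,:3]=Rot(s['tool_rot']);T[:3,3]=s['tool_pos']
    T=T@np.array(eyes.camera_params('wrist')['T_tool_cam'])
    if name: save(name,p); np.savez('/tmp/'+name,p=p,d=d,T=T)
    return p,d,T,pts('wrist',p,d,T)
def goto(x,y,z,yaw):
    """yaw: world angle (deg) of the tool's y axis (mod 180); prints tool shift /turn, normalised"""
    s=manip.state(); R=Rot(s['tool_rot']); d=R.T@(np.array([x,y,z])-s['tool_pos'])
    cur=np.degrees(np.arctan2(R[1,1],R[0,1])); t=-((yaw-cur+90)%180-90)
    print('tcp',s['tool_pos'].round(4),'yaw',cur.round(2),'j',s['joint_pos'].round(2),'t',round(s['time'],2),'shift',(d/0.12).round(3),'turn',round(t/45,3))
E
python3 - <<'E'
from h import *
z=np.load('/tmp/top0.npz'); P=pts('top',z['p'],z['d'])
for r in range(20,400,30): print(r,[(None if np.isnan(P[r,c,0]) else tuple(P[r,c].round(2).tolist())) for c in range(60,640,90)])
m=(P[...,2]>0.0035)&(P[...,2]<0.1)&(P[...,0]<0.6)&(P[...,0]>0.4)
n,lab,st,ce=cv2.connectedComponentsWithStats(m.astype(np.uint8))
for i in range(1,n):
    if st[i,4]>60:
        q=P[lab==i]; rc=cv2.minAreaRect(q[:,:2].astype(np.float32)); print(st[i,4],ce[i].round(),rc,q[:,2].max())
goto(0.47,0.24,0.25,90)
goto(0.47,0.01,0.25,90)
E
```

```text
20 [(0.71, 0.26, 0.86), (0.71, 0.18, 0.86), (0.76, 0.11, 0.76), (0.86, 0.0, 0.58), (0.86, -0.15, 0.58), (0.85, -0.29, 0.6), (0.85, -0.45, 0.58)]
50 [(0.74, 0.35, 0.74), (0.7, 0.2, 0.82), (0.72, 0.11, 0.76), (0.81, 0.0, 0.58), (0.81, -0.15, 0.58), (0.8, -0.3, 0.58), (0.8, -0.44, 0.58)]
80 [(0.69, 0.32, 0.77), (0.69, 0.22, 0.77), (0.69, 0.11, 0.76), (0.76, 0.0, 0.58), (0.75, -0.14, 0.58), (0.75, -0.29, 0.58), (0.71, -0.37, 0.68)]
110 [(0.66, 0.34, 0.74), (0.65, 0.22, 0.76), (0.65, 0.11, 0.76), (0.71, 0.0, 0.58), (0.7, -0.14, 0.58), (0.7, -0.29, 0.58), (0.7, -0.44, 0.58)]
140 [(0.62, 0.34, 0.74), (0.62, 0.22, 0.76), (0.61, 0.11, 0.76), (0.66, 0.01, 0.58), (0.65, -0.14, 0.58), (0.65, -0.29, 0.58), (0.65, -0.43, 0.58)]
170 [(0.59, 0.35, 0.73), (0.59, 0.24, 0.71), (0.59, 0.13, 0.66), (0.61, 0.01, 0.58), (0.6, -0.14, 0.58), (0.6, -0.29, 0.58), (0.6, -0.43, 0.58)]
200 [(0.62, 0.84, 0.0), (0.62, 0.56, -0.0), (0.62, 0.28, 0.0), (0.61, 0.01, 0.01), (0.61, -0.27, -0.0), (0.67, -0.88, -0.73), (0.65, -1.2, -0.57)]
230 [(0.53, 0.84, 0.01), (0.53, 0.56, -0.0), (0.52, 0.28, 0.01), (0.52, 0.01, 0.02),
[... 958 characters left out ...]
 0.013647554075606472
1301 [323. 228.] ((0.5294778347015381, 0.02426803484559059), (0.16379299759864807, 0.09904973208904266), 84.45490264892578) 0.09273925210856859
212 [430. 224.] ((0.533877968788147, -0.29506123065948486), (0.05992044135928154, 0.05090613290667534), 76.81658172607422) 0.05814706287011151
566 [248. 231.] ((0.5208268165588379, 0.25656092166900635), (0.14544804394245148, 0.05611681938171387), 75.23809051513672) 0.036180748060432144
tcp [0.2587 0.5689 0.2313] yaw 65.55 j [ 1.03  0.05  1.61 -0.    1.48 -0.12] t 0.8 shift [-2.737 -1.766 -0.155] turn -0.543
tcp [0.2587 0.5689 0.2313] yaw 65.55 j [ 1.03  0.05  1.61 -0.    1.48 -0.12] t 0.8 shift [-3.531 -3.511 -0.156] turn -0.543
```

>>> servo_tool(motion=[1,-0.91,-0.59,-0.02,0,1,-0.91,-0.59,-0.02,0,1,-0.91,-0.59,-0.02,0])

```text
time: 1.18
tool_pos: [0.3306, 0.4569, 0.234]
tool_rot: [0.0, 0.214, 0.977, 0.0]
contact_force: [-0.8, 0.3, -0.9]
gripper_width: 0.998
grasp_force: 0.0
```

>>> servo_tool(motion=[1,-0.91,-0.59,-0.02,0,1,-0.91,-0.59,-0.02,0,1,-0.91,-0.59,-0.02,0])

```text
time: 1.55
tool_pos: [0.4005, 0.3476, 0.2364]
tool_rot: [0.0, 0.214, 0.977, 0.0]
contact_force: [-0.1, 0.6, -0.2]
gripper_width: 1.001
grasp_force: 0.0
```

>>> servo_tool(motion=[1,-0.9,-1,-0.02,-0.2,1,-0.9,-1,-0.02,-0.4,1,-0.9,-1,-0.02,-0.54,1,-0.9,-1,-0.02,-0.54])

```text
time: 2.05
tool_pos: [0.448, 0.195, 0.2387]
tool_rot: [0.0, 0.003, 1.0, 0.0]
contact_force: [0.8, 0.3, -0.5]
gripper_width: 1.002
grasp_force: 0.0
```

```bash
python3 - <<'E'
from h import *
goto(0.47,0.01,0.25,84)
p,d,T,P=wrist('w1')
print(manip.state()['contact_force'])
E
```

```text
tcp [0.448  0.195  0.2387] yaw 89.69 j [ 0.26 -0.29  1.91  0.    1.52 -1.31] t 2.05 shift [-0.191 -1.54  -0.095] turn 0.126
[-0.05208084  0.15333572 -0.67935456]
```

View pics/w1.png

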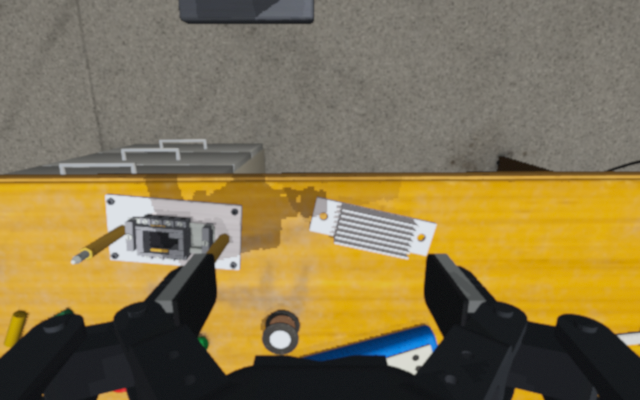

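>>> servo_tool(motion=[1,0,-0.75,0.1,0,1,0,-0.75,0.1,0])

```text
time: 2.35
tool_pos: [0.4468, 0.106, 0.2261]
tool_rot: [-0.0, 0.001, 1.0, 0.0]
contact_force: [-0.8, 0.8, -0.3]
gripper_width: 1.002
grasp_force: 0.0
```

>>> servo_tool(motion=[1,0,-0.72,0.2,0,1,0,-0.72,0.2,0,1,0,-0.72,0.2,0])

```text
time: 2.72
tool_pos: [0.4468, 0.0197, 0.2018]
tool_rot: [-0.001, 0.002, 1.0, 0.0]
contact_force: [-0.8, 0.1, -0.8]
gripper_width: 0.999
grasp_force: 0.0
```

```bash
python3 - <<'E'
from h import *
goto(0.47,-0.29,0.2,84)
p,d,T,P=wrist('w2')
c=cv2.resize(p[100:330,120:520],None,fx=2,fy=2,interpolation=cv2.INTER_CUBIC); save('w2c',c)
E
```

```text
tcp [0.4468 0.0197 0.2018] yaw 89.77 j [-0.12 -0.38  2.04  0.    1.48 -1.69] t 2.73 shift [-0.204 -2.58   0.012] turn 0.128
```

View pics/w2c.png

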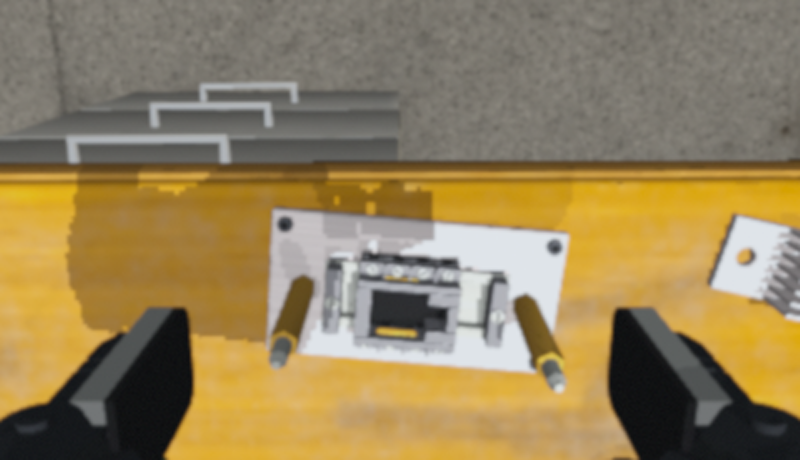

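```bash
cat >> h.py <<'E'
def ray(uv,z,T):
    """world point on plane z of wrist pixel uv"""
    c=eyes.camera_params('wrist'); f=200/np.tan(np.radians(c['fov_y'])/2)
    v=T[:3,:3]@np.array([(uv[0]-c['cx'])/f,-(uv[1]-c['cy'])/f,-1]); o=T[:3,3]
    return o+v*(z-o[2])/v[2]
def rect(q):
    (cx,cy),(w,h),a=cv2.minAreaRect(q[:,:2].astype(np.float32)*1000)
    if w<h: a+=90; w,h=h,w
    return np.round([cx,cy,w,h,a%180],1)
E
python3 - <<'E'
from h import *
z=np.load('/tmp/w2.npz'); p,d,T=z['p'],z['d'],z['T']; P=pts('wrist',p,d,T)
c=eyes.camera_params('wrist'); print({k:c[k] for k in c if 'T_' not in k})
Z=P[...,2]
roi=np.zeros(Z.shape,bool); roi[190:300,240:410]=1
print('table',np.nanmedian(Z[200:240,440:460]))
pl=roi&(Z>0.002)&(Z<0.008); print('plate',pl.sum(),rect(P[pl]))
so=roi&(Z>0.030)&(Z<0.038); n,l,s,ce=cv2.connectedComponentsWithStats(so.astype(np.uint8))
for i in range(1,n):
    if s[i,4]>15: print('soc',s[i],rect(P[l==i]),np.median(P[l==i][:,2]))
st=roi&(Z>0.045);n,l,s,ce=cv2.connectedComponentsWithStats(st.astype(np.uint8))
for i in range(1,n):
    if s[i,4]>15: q=P[l==i]; print('stud',s[i],np.median(q,0),q[:,2].max(),[q[(q[:,2]>a)&(q[:,2]<=a+.01)].mean(0).round(4) for a in (.045,.055,.065,.075,.085)])
for uv in [(261.5,280),(398.5,291)]: print(ray(uv,0.09,T))
for uv in [(304,241),(350,256),(260,206),(402,219),(256,274),(388,285)]: print(ray(uv,0.034,T),ray(uv,.004,T))
ex=cv2.resize(p[205:285,255:415],None,fx=5,fy=5,interpolation=cv2.INTER_CUBIC); save('w2d',ex)
E
```

```text
{'fov_y': 59.642777707607394, 'cx': 319.9160722297896, 'cy': 198.8042847311593}
table 0.0007014440513969933
plate 5737 [528.6  24.5 185.8 120.5  89.7]
soc [296 238  54  38 952] [523.   21.8  50.   35.9  84.4] 0.03451790259131668
soc [261 246  13  11  48] [515.7 -30.3  13.    5.6  58.5] 0.034156693687944384
soc [379 255  14  12  55] [526.8  82.1  13.7   6.9 116.3] 0.0337127541644997
stud [254 252  18  33 399] [ 0.51516705 -0.03040778  0.07167796] 0.0915736852668248 [array([ 0.5141, -0.0307,  0.0503]), array([ 0.5146, -0.03  ,  0.0602]), array([ 0.5157, -0.0309,  0.0712]), array([ 0.5159, -0.0309,  0.0799]), array([ 0.5174, -0.0313,  0.0883])]
stud [382 262  21  34 431] [0.52617608 0.08196933 0.07138824] 0.09284155702814423 [array([0.5257, 0.0818, 0.0502]), array([0.5255, 0.082 , 0.0603]), array([0.5265, 0.0823, 0.071 ]), array([0.5268, 0.0822, 0.0801]), array([0.5283, 0.0831, 0.0882])]
[ 0.51730533 -0.02827703  0.09      ]
[0.52785747 0.08345016 0.09      ]
[0.50654451 0.00396122 0.034     ] [0.51888723 0.00245331 0.004     ]
[0.52237945 0.04830643 0.034     ] [0.5362483 0.0510724 0.004    ]
[ 0.47136621 -0.03640876  0.034     ] [ 0.48031853 -0.04180743  0.004     ]
[0.48477443 0.09654179 0.034     ] [0.495019   0.10395657 0.004     ]
[ 0.541184   -0.04387142  0.034     ] [ 0.55686518 -0.04998932  0.004     ]
[0.55389678 0.08664854 0.034     ] [0.57080319 0.09310982 0.004     ]
```

View pics/w2d.png

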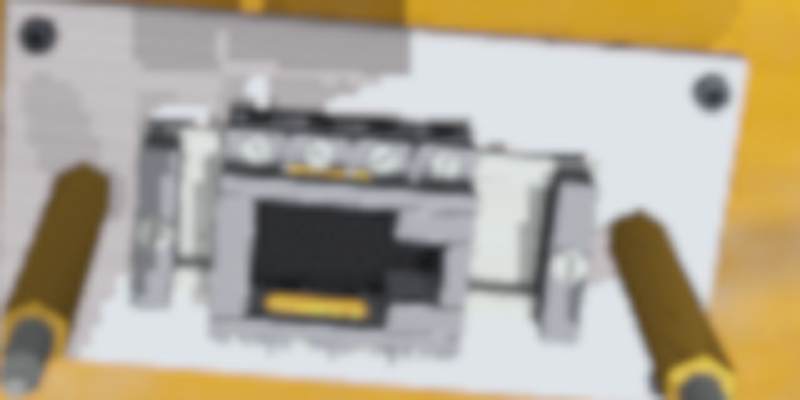

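```bash
cat >> h.py <<'E'
from scipy.optimize import least_squares
def studfit(P,x0,T):
    """stand/stud pair pose (x,y,yawdeg) from depth points on the two stud/standoff cylinders"""
    Z=P[...,2]; D=[]
    m=(np.abs(P[...,0]-x0[0])<.05)&(np.abs(P[...,1]-x0[1])<.09)
    for lo,hi,r in ((.04,.070,.0065),(.075,.085,.004)):
        q=P[m&(Z>lo)&(Z<hi)]; D.append((q,r))
    def res(v):
        a=np.radians(v[2]); e=[]
        for q,r in D:
            k=[np.hypot(q[:,0]-v[0]-s*.058*np.cos(a),q[:,1]-v[1]-s*.058*np.sin(a)) for s in (1,-1)]
            w=np.minimum(*k)-r; w=w[np.abs(w)<.012]; w=np.r_[w,np.zeros(len(q)-len(w))]; e.append(w*1e3)
        return np.concatenate(e)
    return least_squares(res,x0,loss='soft_l1',x_scale=[.01,.01,1])
E
python3 - <<'E'
from h import *
z=np.load('/tmp/w2.npz'); p,d,T=z['p'],z['d'],z['T']; P=pts('wrist',p,d,T)
P=P.copy(); P[:190]=np.nan; P[300:]=np.nan; P[:,:240]=np.nan;P[:,410:]=np.nan
for sl in (P,):
    r=studfit(sl,[.525,.026,84.5],T); print(r.x,np.sqrt(np.mean(r.fun**2)))
g=lambda c,r:(c/5+255,r/5+205)
x,y,a=r.x; a=np.radians(a); ey=np.array([np.cos(a),np.sin(a)]); ex=np.array([np.sin(a),-np.cos(a)])
for nm,cr in dict(holeL=(252,262),holeR=(395,290),slotR=(440,275),holeT=(325,205),holeB=(315,322),slotT=(415,243),slotB=(415,300),sockL=(215,265),sockR=(467,265),sockT=(340,183),sockB=(335,345)).items():
    w=ray(g(*cr),.034,T)[:2]-[x,y]; print(nm,'x %.1f y %.1f'%(w@ex*1e3,w@ey*1e3))
E
```

```text
[5.24517134e-01 2.58379175e-02 8.46130699e+01] 0.3950885352750626
holeL x 1.1 y -20.8
holeR x 4.5 y 7.5
slotR x 0.6 y 15.9
holeT x -12.1 y -7.7
holeB x 12.8 y -7.5
slotT x -5.7 y 10.3
slotB x 6.3 y 11.6
sockL x 2.4 y -27.9
sockR x -2.0 y 20.9
sockT x -16.8 y -5.3
sockB x 17.4 y -3.1
```

>>> servo_tool(motion=[1,0.05,-0.9,0,0,1,0.05,-0.9,0,0])

```text
time: 3.02
tool_pos: [0.4417, -0.0879, 0.2034]
tool_rot: [0.001, -0.001, 1.0, 0.0]
contact_force: [0.7, -0.2, -0.2]
gripper_width: 1.0
grasp_force: 0.0
```

>>> servo_tool(motion=[1,0.05,-0.9,0.1,0,1,0.05,-0.9,0.1,0])

```text
time: 3.28
tool_pos: [0.4356, -0.197, 0.1912]
tool_rot: [0.001, 0.0, 1.0, -0.0]
contact_force: [0.7, -0.2, 0.9]
gripper_width: 0.997
grasp_force: 0.0
```

>>> servo_tool(motion=[1,0.05,-0.8,0.4,0,1,0.05,-0.8,0.4,0,1,0.05,-0.8,0.4,0])

```text
time: 3.65
tool_pos: [0.4286, -0.2924, 0.1409]
tool_rot: [-0.001, 0.002, 1.0, 0.001]
contact_force: [-0.5, 0.5, -0.4]
gripper_width: 0.999
grasp_force: 0.0
```

```bash
python3 - <<'E'
from h import *
goto(0.534,-0.29,0.2,19)
p,d,T,P=wrist('w3')
Z=P[...,2]; m=(Z>.045)&(Z<.06)&(abs(P[...,0]-.534)<.06)&(abs(P[...,1]+.29)<.06)
print(m.sum(),rect(P[m])); v,u=np.nonzero(m); print(u.mean(),v.mean(),u.min(),u.max(),v.min(),v.max())
c=int(u.mean()); r=int(v.mean())
save('w3c',cv2.resize(p[max(0,r-60):r+60,max(0,c-70):c+70],None,fx=5,fy=5,interpolation=cv2.INTER_CUBIC)[:600])
E
```

```text
tcp [ 0.4286 -0.2924  0.1409] yaw 89.79 j [-0.74 -0.13  1.94  0.    1.33 -2.31] t 3.65 shift [-0.878  0.025 -0.494] turn 1.573
2150 [ 531.4 -293.3   44.3   30.8  112.5]
320.04232558139535 329.45813953488374 287 352 303 355
```

View pics/w3c.png

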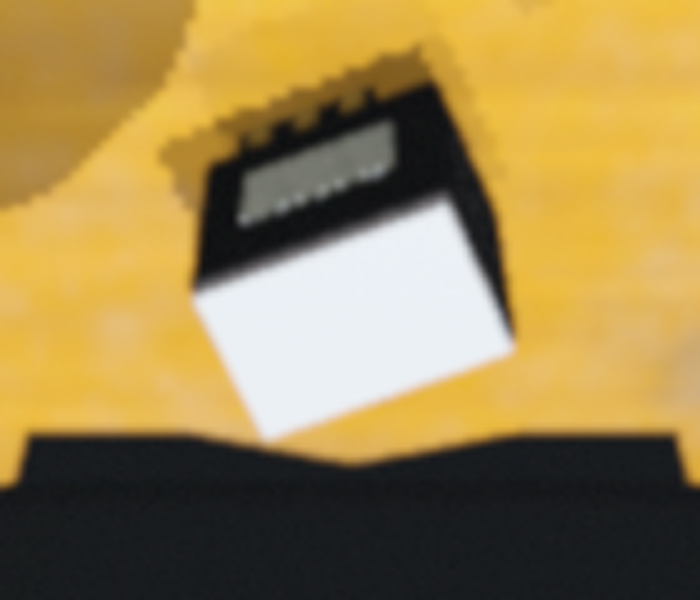

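```bash
python3 - <<'E'
from h import *
z=np.load('/tmp/w3.npz'); p,d,T=z['p'],z['d'],z['T']; P=pts('wrist',p,d,T)
g=lambda c,r:(c/5+250,r/5+269)
C=np.array([ray(g(*q),.052,T)[:2] for q in ((195,293),(447,200),(513,350),(268,440))])
print(C.round(4),C.mean(0)); e1=C[1]-C[0]+C[2]-C[3]; print('yaw',np.degrees(np.arctan2(e1[1],e1[0])),np.linalg.norm(e1)/2)
c=C.mean(0); ey=e1/np.linalg.norm(e1); ex=np.array([ey[1],-ey[0]])
q=P.reshape(-1,3); w=q[:,:2]-c; X=w@ex*1e3; Y=w@ey*1e3; Z=q[:,2]*1e3
for y in range(-26,26,4):
    m=(Y>y)&(Y<=y+4)&(X>-25)&(X<0)&(Z>2.5)&(Z<12); 
    m2=(Y>y)&(Y<=y+4)&(X>-25)&(X<0)&(Z<2)
    print(y,m.sum(),np.median(X[m]).round(1) if m.any() else '',np.median(Z[m]).round(1) if m.any() else '', 'table max X',X[m2].max().round(1) if m2.any() else '')
# same from the scene camera
z=np.load('/tmp/scene0.npz'); P=pts('scene',z['p'],z['d']); q=P.reshape(-1,3); w=q[:,:2]-c; X=w@ex*1e3; Y=w@ey*1e3; Z=q[:,2]*1e3
for y in range(-28,28,7):
    m=(Y>y)&(Y<=y+7)&(X>-25)&(X<5)&(Z>3)&(Z<13); print(y,m.sum(),np.round(X[m],0)[:8])
b=cv2.imread('pics/scene0.png')[255:300,385:430]; cv2.imwrite('pics/sm.png',cv2.resize(b,None,fx=12,fy=12,interpolation=cv2.INTER_CUBIC))
goto(c[0],c[1],0.12,np.degrees(np.arctan2(-ey[0],ey[1])))
E
```

```text
[[ 0.5273 -0.3168]
 [ 0.5112 -0.2782]
 [ 0.5378 -0.2676]
 [ 0.5542 -0.306 ]] [ 0.53262853 -0.2921368 ]
yaw 112.82864188115923 0.0417742339906967
-26 0   table max X -8.5
-22 0   table max X -8.2
-18 14 -13.2 7.9 table max X -11.2
-14 15 -13.1 7.0 table max X -10.8
-10 11 -13.1 7.4 table max X -11.2
-6 15 -13.1 7.3 table max X -10.2
-2 16 -13.0 7.9 table max X -11.1
2 16 -13.2 7.6 table max X -11.6
6 9 -12.8 7.5 table max X -7.7
10 0   table max X -8.0
14 0   table max X -7.2
18 1 -9.5 2.6 table max X -0.7
22 0   table max X -0.2
-28 0 []
-21 4 [-13. -14. -10. -11.]
-14 9 [-12. -13. -11. -11. -12. -14. -12. -14.]
-7 10 [-13. -14. -13. -13. -11. -13. -13. -11.]
0 7 [-13. -12. -10. -14. -12. -11. -10.]
7 4 [-14. -17. -22. -25.]
14 2 [-8. -9.]
21 2 [-3. -2.]
tcp [ 0.4291 -0.2917  0.142 ] yaw 89.86 j [-0.74 -0.13  1.94  0.    1.33 -2.31] t 3.7 shift [-0.863 -0.002  0.183] turn 1.49
```

View pics/sm.png

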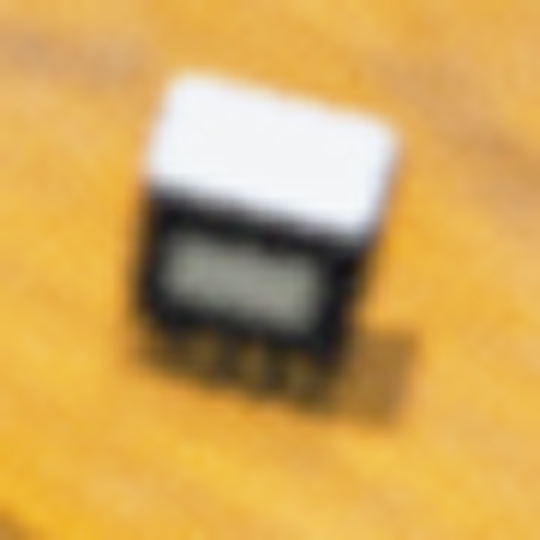

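>>> servo_tool(motion=[1,-0.4,0,0,0.23,1,-0.87,0,0,0.46,1,-0.87,0,0,0.69,1,-0.87,0,0,0.92,1,-0.87,0,0,1])

```text
time: 4.32
tool_pos: [0.5346, -0.2903, 0.1439]
tool_rot: [0.001, 0.384, 0.924, 0.0]
contact_force: [0.2, -0.3, 0.1]
gripper_width: 1.0
grasp_force: 0.0
```

>>> servo_tool(motion=[1,0,0,0.1,0.23,1,0,0,0.2,0.46,1,0,0,0.3,0.49])

```text
time: 4.7
tool_pos: [0.5343, -0.291, 0.1075]
tool_rot: [0.001, 0.552, 0.834, 0.0]
contact_force: [-1.2, 0.4, -0.6]
gripper_width: 0.998
grasp_force: 0.0
```

```bash
python3 - <<'E'
from h import *
goto(.5318,-.2928,0.022,22.8)
E
```

```text
tcp [ 0.5343 -0.291   0.1075] yaw 23.01 j [-0.62  0.12  1.76  0.    1.26 -1.02] t 4.7 shift [-0.005 -0.026  0.712] turn 0.005
```

Descend and grasp.

>>> servo_tool(motion=[1,-0.005,-0.026,0.3,0.005,1,-0.005,-0.026,0.6,0.005,1,-0.005,-0.026,0.71,0.005,1,-0.005,-0.026,0.71,0.005])

```text
time: 5.2
tool_pos: [0.53, -0.2938, 0.0209]
tool_rot: [-0.001, 0.554, 0.832, 0.0]
contact_force: [0.3, -0.4, 0.4]
gripper_width: 1.003
grasp_force: 0.0
```

>>> servo_tool(motion=[-1,0,0,0,0,-1,0,0,0,0,-1,0,0,0,0,-1,0,0,0,0,-1,0,0,0,0])

```text
time: 5.82
tool_pos: [0.5308, -0.2952, 0.0226]
tool_rot: [0.001, 0.555, 0.832, 0.0]
contact_force: [-0.8, 0.3, 5.1]
gripper_width: 0.34
grasp_force: 59.5
```

```bash
python3 - <<'E'
from h import *
s=manip.state(); print(s['gripper_width'],s['grasp_force'],s['contact_force'])
goto(.5318,-.2928,0.022,22.8)
p,d,T,P=wrist('w4')
E
```

```text
0.34039933612709883 59.500781893730164 [-0.81645965  0.32910868  5.07781916]
tcp [ 0.5308 -0.2952  0.0226] yaw 22.57 j [-0.63  0.22  1.8   0.    1.12 -1.02] t 5.83 shift [0.015 0.016 0.005] turn -0.005
```

>>> servo_tool(motion=[-1,0,0,-0.2,0,-1,0,0,-0.55,0,-1,0,0,-0.95,0,-1,0,0,-0.95,0])

```text
time: 6.38
tool_pos: [0.5323, -0.2965, 0.1402]
tool_rot: [0.004, 0.555, 0.832, -0.0]
contact_force: [-0.3, -0.1, -1.4]
gripper_width: 0.341
grasp_force: 59.7
```

```bash
python3 - <<'E'
from h import *
s=manip.state(); print(s['gripper_width'],s['grasp_force'],s['contact_force'])
p,d,T,P=wrist('w5')
R=Rot(s['tool_rot']); q=(P.reshape(-1,3)-s['tool_pos'])@R*1e3   # tool coords
m=(abs(q[:,0])<35)&(abs(q[:,1])<20)&(q[:,2]<-15)&(q[:,2]>-45)
z=np.median(q[m][:,2]); m&=abs(q[:,2]-z)<5
print(m.sum(),'top z',z,rect(q[m]/1e3),np.percentile(q[m][:,0],[0,1,50,99,100]),np.percentile(q[m][:,1],[0,1,50,99,100]))
c=p.reshape(-1,3)[m]; print(np.median(c,0))
a=np.radians(84.6); t=np.array([.5245,.0258])-.0035*np.array([np.cos(a),np.sin(a)]); print(t)
goto(t[0],t[1],.135,-5.4)
c=cv2.resize(p[200:400,170:470],None,fx=2.6,fy=2.6); save('w5c',c)
E
```

```text
0.34126014348268635 59.661914706230164 [-0.26277049 -0.11118619 -1.4420531 ]
9427 top z -30.226989015621168 [ 2.5 -0.1 44.4 40.   0.8] [-19.92567083 -18.41169717   5.69756864  23.90854964  24.69046522] [-19.99353638 -17.49433848  -0.65509264  17.33066508  19.98365996]
[148. 144. 146.]
[0.52417062 0.02231553]
tcp [ 0.5308 -0.2954  0.1371] yaw 22.57 j [-0.63  0.08  1.74 -0.    1.31 -1.02] t 6.42 shift [2.466 0.965 0.012] turn 0.621
```

View pics/w5c.png

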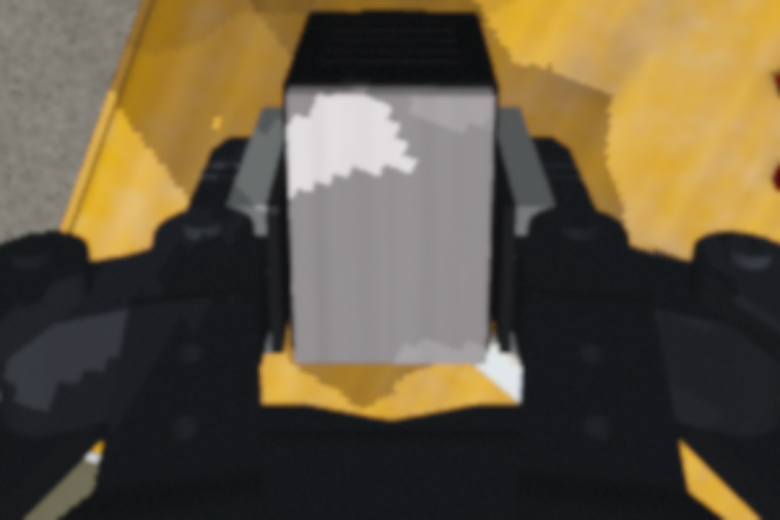

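>>> servo_tool(motion=[-1,0.4,0.16,0,0,-1,0.82,0.32,0,0,-1,0.82,0.32,0,0])

```text
time: 6.8
tool_pos: [0.5257, -0.1854, 0.132]
tool_rot: [-0.003, 0.553, 0.833, -0.0]
contact_force: [-0.4, -0.3, -1.8]
gripper_width: 0.339
grasp_force: 59.7
```

>>> servo_tool(motion=[-1,0.4,0.16,0,0,-1,0.82,0.32,0,0,-1,0.82,0.32,0,0])

```text
time: 7.18
tool_pos: [0.524, -0.0812, 0.133]
tool_rot: [-0.002, 0.553, 0.833, -0.001]
contact_force: [0.7, -0.0, -2.5]
gripper_width: 0.341
grasp_force: 59.7
```

>>> servo_tool(motion=[-1,0.4,0.16,0,0.2,-1,0.8,0.32,0,0.4,-1,0.8,0.32,0,0.62,-1,0.8,0.32,0,0.62,-1,0.8,0.32,0,0.62])

```text
time: 7.8
tool_pos: [0.5238, 0.0187, 0.1346]
tool_rot: [-0.0, 0.739, 0.674, -0.001]
contact_force: [-0.8, -0.1, -1.8]
gripper_width: 0.343
grasp_force: 59.7
```

```bash
cat >> h.py <<'E'
def rest(n=4):
    """mean tool position while the arm holds (camera calls let time pass)"""
    A=[]
    for _ in range(n): A.append(np.r_[manip.state()['tool_pos'],manip.state()['contact_force']]); eyes.grab_frame('wrist')
    return np.mean(A,0).round(4),np.std(A,0).round(4)
E
python3 - <<'E'
from h import *
print(rest(6)); goto(.5240,.0202,.135,-5.4)
E
```

```text
(array([ 0.524 ,  0.019 ,  0.135 , -0.1943,  0.1336, -1.5295]), array([1.000e-04, 2.000e-04, 2.000e-04, 4.182e-01, 4.240e-01, 2.655e-01]))
tcp [0.524  0.0194 0.1353] yaw -5.34 j [-0.1  -0.11  1.94 -0.    1.31 -0.01] t 8.1 shift [ 0.006 -0.001  0.003] turn 0.001
```

>>> servo_tool(motion=[-1,0.01,0,0.2,0,-1,0.01,0,0.4,0,-1,0.01,0,0.6,0,-1,0.01,0,0.6,0])

```text
time: 8.6
tool_pos: [0.5222, 0.0212, 0.0611]
tool_rot: [-0.002, 0.739, 0.674, -0.002]
contact_force: [0.6, -0.3, -2.1]
gripper_width: 0.339
grasp_force: 59.6
```

>>> servo_tool(motion=[-1,0,0,0.03,0,-1,0,0,0.05,0,-1,0,0,0.07,0,-1,0,0,0.07,0])

```text
time: 9.1
tool_pos: [0.5242, 0.0211, 0.0551]
tool_rot: [0.0, 0.739, 0.673, 0.0]
contact_force: [-0.5, -0.1, -2.4]
gripper_width: 0.338
grasp_force: 59.6
```

```bash
python3 - <<'E'
from h import *
print(rest(4)); goto(.5240,.0202,.0426,-5.4)
E
```

```text
(array([ 0.5242,  0.0211,  0.0551, -0.53  , -0.2863, -1.8179]), array([0.    , 0.    , 0.    , 0.1143, 0.1891, 0.3399]))
tcp [0.5242 0.0211 0.0551] yaw -5.32 j [-0.1  -0.01  1.98  0.    1.16 -0.01] t 9.3 shift [-0.007 -0.001  0.104] turn 0.002
```

>>> servo_tool(motion=[-1,-0.007,0,0.01,0,-1,-0.007,0,0.02,0,-1,-0.007,0,0.03,0,-1,-0.007,0,0.04,0,-1,-0.007,0,0.04,0])

```text
time: 9.93
tool_pos: [0.5239, 0.0203, 0.0499]
tool_rot: [-0.0, 0.739, 0.673, -0.0]
contact_force: [-0.1, 0.2, -1.1]
gripper_width: 0.34
grasp_force: 59.6
```

>>> servo_tool(motion=[-1,0,0,0.015,0,-1,0,0,0.03,0,-1,0,0,0.045,0,-1,0,0,0.055,0,-1,0,0,0.06,0])

```text
time: 10.55
tool_pos: [0.5247, 0.0202, 0.044]
tool_rot: [0.0, 0.739, 0.673, 0.0]
contact_force: [-2.7, 0.5, 3.4]
gripper_width: 0.339
grasp_force: 60.5
```

```bash
python3 - <<'E'
from h import *
print(rest(4)); goto(.5240,.0202,.0426,-5.4)
E
```

```text
(array([ 0.5246,  0.0202,  0.0438, -1.6213, -0.1148,  3.9666]), array([0.000e+00, 0.000e+00, 1.000e-04, 7.769e-01, 3.835e-01, 8.545e-01]))
tcp [0.5244 0.0202 0.0434] yaw -5.33 j [-0.1   0.01  1.99  0.    1.14 -0.01] t 10.75 shift [-0.    -0.003  0.006] turn 0.002
```

>>> servo_tool(motion=[-1,0,0,0.01,0,-1,0,0,0.02,0,-1,0,0,0.025,0,-1,0,0,0.025,0])

```text
time: 11.25
tool_pos: [0.5245, 0.0202, 0.0424]
tool_rot: [-0.0, 0.739, 0.674, -0.0]
contact_force: [-7.7, 0.2, 18.6]
gripper_width: 0.341
grasp_force: 62.3
```

```bash
python3 - <<'E'
from h import *
print(rest(4)); goto(.5240,.0202,.0426,-5.4)
p,d,T,P=wrist('w6'); s=manip.state()
R=Rot(s['tool_rot']); q=(P.reshape(-1,3)-s['tool_pos'])@R*1e3
m=(abs(q[:,0]-2)<15)&(abs(q[:,1])<10)&(q[:,2]<-15)&(q[:,2]>-45)
print('top z tool',np.median(q[m][:,2]),'world',np.median(P.reshape(-1,3)[m][:,2]))
E
```

```text
(array([ 0.5245,  0.0202,  0.0424, -8.1545,  0.3826, 18.1338]), array([0.    , 0.    , 0.    , 0.3232, 0.2705, 0.4344]))
tcp [0.5245 0.0202 0.0424] yaw -5.32 j [-0.1   0.01  1.99 -0.    1.14 -0.01] t 11.45 shift [-0.    -0.004 -0.002] turn 0.002
top z tool -30.328986212443787 world 0.07276935037099569
```

>>> servo_tool(motion=[-1,0,-0.005,0.005,0,-1,0,-0.005,0.012,0,-1,0,-0.005,0.012,0])

```text
time: 11.88
tool_pos: [0.5245, 0.0202, 0.0423]
tool_rot: [0.0, 0.739, 0.674, -0.0]
contact_force: [-10.3, -0.1, 24.6]
gripper_width: 0.34
grasp_force: 63.1
```

>>> servo_tool(motion=[-1,0,0,-0.02,0,1,0,0,-0.02,0,1,0,0,-0.02,0,1,0,0,-0.02,0])

```text
time: 12.38
tool_pos: [0.5229, 0.0203, 0.0401]
tool_rot: [-0.0, 0.739, 0.673, -0.0]
contact_force: [0.1, 0.4, 1.0]
gripper_width: 0.954
grasp_force: 0.0
```

>>> servo_tool(motion=[1,0,0,-0.2,0,1,0,0,-0.5,0,1,0,0,-1,0,1,0,0,-1,0])

```text
time: 12.88
tool_pos: [0.5271, 0.0199, 0.167]
tool_rot: [0.004, 0.739, 0.673, 0.004]
contact_force: [0.1, 0.0, -0.3]
gripper_width: 1.001
grasp_force: 0.0
```

```bash
python3 - <<'E'
from h import *
print(manip.state()['contact_force'])
p,d,T,P=wrist('w7'); Z=P[...,2]
m=(abs(P[...,0]-.524)<.035)&(abs(P[...,1]-.022)<.035)&(Z>.06)&(Z<.085)
v,u=np.nonzero(m); print(m.sum(),rect(P[m]),np.percentile(Z[m],[5,50,95]),u.min(),u.max(),v.min(),v.max())
r=studfit(P,[.5245,.0258,84.6],T); print(r.x,np.sqrt(np.mean(r.fun**2)))
goto(.46,.25,.2,90)
save('w7c',cv2.resize(p[100:400,120:520],None,fx=2,fy=2))
E
```

```text
[ 0.07386083  0.01383807 -0.3424763 ]
2586 [523.1  22.6  43.5  30.1  84.5] [0.06890694 0.07286175 0.07404865] 292 334 165 226
[4.24233510e-01 3.57161222e-02 1.83662111e+02] 0.0
tcp [0.5253 0.0201 0.1638] yaw -5.33 j [-0.1  -0.14  1.91 -0.    1.36 -0.01] t 12.93 shift [ 1.857 -0.718 -0.306] turn 1.882
```

View pics/w7c.png

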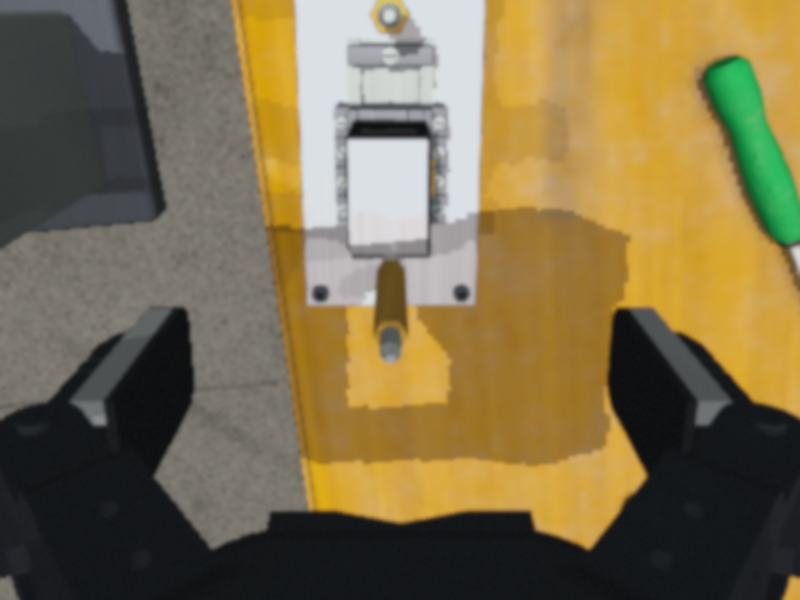

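>>> servo_tool(motion=[1,0.5,-0.1,0,0.1,1,1,-0.1,0,0.2,1,1,-0.1,0,0.2])

```text
time: 13.3
tool_pos: [0.5212, 0.1439, 0.1586]
tool_rot: [-0.001, 0.788, 0.615, -0.001]
contact_force: [-0.4, -0.3, -0.1]
gripper_width: 0.994
grasp_force: 0.0
```

>>> servo_tool(motion=[1,0.2,0,0,0,1,0.2,0,0,0,1,0.2,0,0,0])

```text
time: 13.68
tool_pos: [0.528, 0.1631, 0.1597]
tool_rot: [-0.0, 0.79, 0.613, -0.001]
contact_force: [-0.1, 0.4, -0.6]
gripper_width: 1.0
grasp_force: 0.0
```

```bash
cat >> h.py <<'E'
def clear(P,x,y,yaw,h=.042):
    a=np.radians(yaw); P=P.copy(); w=(P[...,0]-x)*np.cos(a)+(P[...,1]-y)*np.sin(a); P[np.abs(w)<h]=np.nan; return P
E
python3 - <<'E'
from h import *
z=np.load('/tmp/w7.npz'); p,d,T=z['p'],z['d'],z['T']; P=clear(pts('wrist',p,d,T),.5245,.0258,84.6)
P[300:]=np.nan; P[:,:240]=np.nan; P[:,400:]=np.nan
r=studfit(P,[.5245,.0258,84.6],T); print(r.x,np.sqrt(np.mean(r.fun**2)))
for uv in ((315,272),(314.5,107.5)): print('tip',ray(uv,.09,T))
a=np.radians(84.6); print('exp',[(np.array([.5245,.0258])+s*.058*np.array([np.cos(a),np.sin(a)])).round(4) for s in(-1,1)])
print(rest(2)); p,d,T,P=wrist('w8'); Z=P[...,2]
m=(Z>.0032)&(Z<.035)&(abs(P[...,0]-.521)<.06)&(abs(P[...,1]-.256)<.095)
n,l,s,ce=cv2.connectedComponentsWithStats(m.astype(np.uint8))
for i in range(1,n):
    if s[i,4]>200: print(s[i],rect(P[l==i]))
f=m&(Z>.024); print('fins',rect(P[f]),f.sum(),np.percentile(Z[f],[5,50,95]))
save('w8c',cv2.resize(p[50:350,120:520],None,fx=2,fy=2))
E
```

```text
[4.24233510e-01 3.57161222e-02 1.83662111e+02] 0.0
tip [ 0.51965643 -0.02636308  0.09      ]
tip [0.53012502 0.08400221 0.09      ]
exp [array([ 0.519 , -0.0319]), array([0.53  , 0.0835])]
(array([ 0.528 ,  0.1631,  0.1598, -0.2774,  0.1143, -0.1157]), array([1.000e-04, 0.000e+00, 2.000e-04, 1.394e-01, 3.249e-01, 4.647e-01]))
[ 246    0   62  164 8543] [516.3 248.3 126.8  40.4  76.7]
fins [517.9 254.9  83.8  40.4  76.6] 3066 [0.02542181 0.02909001 0.03038785]
```

View pics/w8c.png

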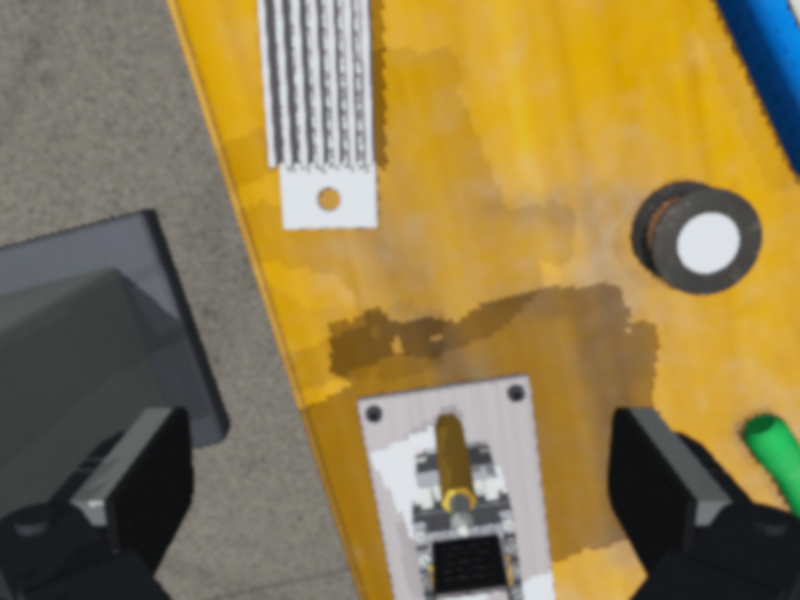

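```bash
python3 - <<'E'
from h import *
z=np.load('/tmp/w8.npz'); T=z['T']; h=ray((284,149),.005,T)[:2]; a=np.radians(76.6); print('hole',h,'centre from hole',h+.058*np.array([np.cos(a),np.sin(a)]))
goto(.5179,.2549,.1,-13.4)
E
```

```text
hole [0.50493156 0.19833434] centre from hole [0.51837293 0.25475535]
tcp [0.5284 0.1632 0.1605] yaw -14.39 j [ 0.17 -0.06  1.85 -0.    1.36  0.42] t 13.82 shift [ 0.719 -0.274  0.504] turn -0.022
```

>>> servo_tool(motion=[1,0.36,-0.14,0.2,-0.022,1,0.72,-0.275,0.5,-0.022,1,0.72,-0.275,0.5,-0.022,1,0.72,-0.275,0.5,-0.022])

```text
time: 14.32
tool_pos: [0.5183, 0.2555, 0.1011]
tool_rot: [0.0, 0.784, 0.62, 0.0]
contact_force: [0.6, 0.3, 0.1]
gripper_width: 1.001
grasp_force: 0.0
```

```bash
python3 - <<'E'
from h import *
goto(.518,.2549,.006,-13.4)
E
```

```text
tcp [0.5183 0.2555 0.1011] yaw -13.35 j [ 0.33  0.06  1.83 -0.    1.25  0.56] t 14.32 shift [-0.005 -0.001  0.793] turn 0.001
```

>>> servo_tool(motion=[1,-0.005,0,0.3,0,1,-0.005,0,0.6,0,1,-0.005,0,0.75,0,1,-0.005,0,0.79,0,1,-0.005,0,0.79,0])

```text
time: 14.95
tool_pos: [0.5189, 0.2554, 0.0073]
tool_rot: [0.0, 0.785, 0.62, 0.001]
contact_force: [0.1, -0.4, 0.8]
gripper_width: 1.001
grasp_force: 0.0
```

>>> servo_tool(motion=[-1,0,0,0,0,-1,0,0,0,0,-1,0,0,0,0,-1,0,0,0,0,-1,0,0,0,0])

```text
time: 15.58
tool_pos: [0.5187, 0.2558, 0.0072]
tool_rot: [0.0, 0.784, 0.62, 0.001]
contact_force: [0.1, 0.6, 5.0]
gripper_width: 0.453
grasp_force: 63.7
```

```bash
python3 - <<'E'
from h import *
print(rest(3)); s=manip.state(); print(s['gripper_width'],s['grasp_force'])
E
```

```text
(array([ 0.5187,  0.2558,  0.0072, -0.1285,  0.406 ,  5.4444]), array([0.    , 0.    , 0.    , 0.2138, 0.3909, 0.3512]))
0.4545543903496986 63.695136308670044
```

>>> servo_tool(motion=[-1,0,0,-0.1,0,-1,0,0,-0.4,0,-1,0,0,-0.7,0,-1,0,0,-0.95,0,-1,0,0,-0.95,0])

```text
time: 16.35
tool_pos: [0.5193, 0.256, 0.1228]
tool_rot: [0.001, 0.784, 0.62, 0.002]
contact_force: [-0.3, 0.0, -3.1]
gripper_width: 0.452
grasp_force: 63.0
```

```bash
python3 - <<'E'
from h import *
s=manip.state(); print(s['gripper_width'],s['grasp_force'],s['contact_force'],s['ft_torque'])
p,d,T,P=wrist('w9'); R=Rot(s['tool_rot']); q=(P-s['tool_pos'])@R*1e3
m=(q[...,2]>-12)&(q[...,2]<15)&(q[...,0]>45)&(q[...,0]<90)&(abs(q[...,1])<35)
v,u=np.nonzero(m); print(m.sum(),rect(q[m]/1e3),'z',np.percentile(q[m][:,2],[2,50,98]),u.min(),u.max(),v.min(),v.max())
# tilt: plane fit in tool axes
A=np.c_[q[m][:,:2],np.ones(m.sum())]; k=np.linalg.lstsq(A,q[m][:,2],rcond=None)[0]; print('slopes deg',np.degrees(k[:2]))
f=(q[...,2]<-18)&(q[...,2]>-32)&(abs(q[...,0])<50)&(abs(q[...,1])<21); F=q[f]; print('fin z vs x',[np.percentile(F[abs(F[:,0]-x)<4][:,2],10).round(1) if (abs(F[:,0]-x)<4).sum()>5 else None for x in range(-40,45,10)],F[:,0].min(),F[:,0].max())
a=np.radians(84.6); e=np.array([np.cos(a),np.sin(a)]); t=np.array([.5245,.0258])+.001*e; print(t); goto(t[0],t[1],.121,-5.4)
save('w9c',cv2.resize(p[0:240,200:440],None,fx=2.5,fy=2.5))
E
```

```text
0.45241686645882656 62.97998785972595 [-0.32580182  0.04522522 -3.05584176] [-0.00681468  0.03413145  0.01979621]
5406 [57.  -0.7 40.2 23.9 90.1] z [0.18969251 1.49534072 2.84207271] 270 369 98 158
slopes deg [-0.12523076  0.03713956]
fin z vs x [None, np.float64(-22.8), np.float64(-22.8), np.float64(-24.3), np.float64(-26.0), np.float64(-27.1), np.float64(-22.9), np.float64(-22.8), np.float64(-22.7)] -36.453775804844064 41.373382673321125
[0.52459411 0.02679556]
tcp [0.5179 0.2555 0.1204] yaw -13.34 j [ 0.33  0.03  1.82 -0.    1.28  0.56] t 16.4 shift [-1.841  0.494 -0.005] turn -0.176
```

View pics/w9c.png

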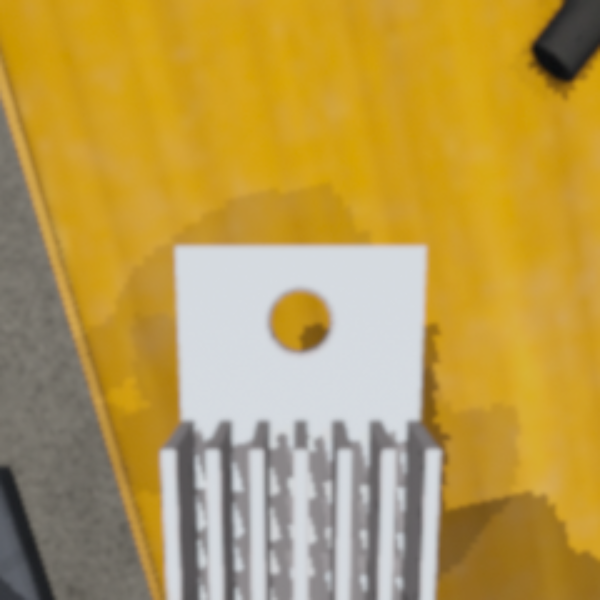

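>>> servo_tool(motion=[-1,-0.3,0.08,0,0,-1,-0.6,0.16,0,0,-1,-0.92,0.247,0,0,-1,-0.92,0.247,0,0])

```text
time: 16.9
tool_pos: [0.5195, 0.1389, 0.1171]
tool_rot: [-0.001, 0.785, 0.619, -0.002]
contact_force: [0.2, 1.1, -1.8]
gripper_width: 0.456
grasp_force: 62.8
```

>>> servo_tool(motion=[-1,-0.3,0.08,0,-0.06,-1,-0.6,0.16,0,-0.12,-1,-0.92,0.247,0,-0.176,-1,-0.92,0.247,0,-0.176,-1,-0.92,0.247,0,-0.176])

```text
time: 17.52
tool_pos: [0.5237, 0.0277, 0.1186]
tool_rot: [-0.001, 0.74, 0.673, -0.001]
contact_force: [-0.4, -0.1, -2.7]
gripper_width: 0.457
grasp_force: 62.8
```

```bash
python3 - <<'E'
from h import *
print(rest(3)); goto(.5246,.0268,.1,-5.4)
p,d,T,P=wrist('w10'); s=manip.state(); R=Rot(s['tool_rot']); 
tip=R.T@(np.array([.5245+.058*np.cos(np.radians(84.6)),.0258+.058*np.sin(np.radians(84.6)),.09])-s['tool_pos']); print('stud tip in tool',tip*1e3)
save('w10c',cv2.resize(p[60:260,220:420],None,fx=3,fy=3))
E
```

```text
(array([ 0.5239,  0.0279,  0.1189, -0.4639, -0.2705, -2.2845]), array([1.000e-04, 1.000e-04, 2.000e-04, 1.422e-01, 1.623e-01, 6.173e-01]))
tcp [0.5242 0.028  0.1195] yaw -5.34 j [-0.09 -0.09  1.95  0.    1.29  0.  ] t 17.68 shift [-0.01   0.004  0.162] turn 0.001
stud tip in tool [55.90038513  0.44201082 29.69367766]
```

View pics/w10c.png

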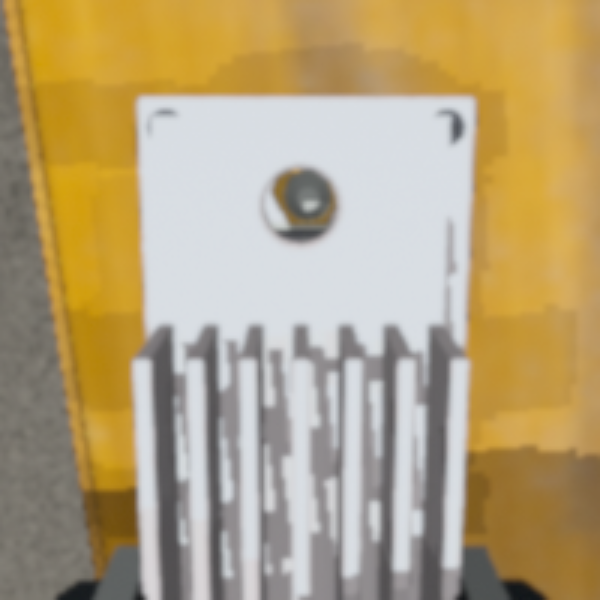

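```bash
python3 - <<'E'
from h import *
T=np.load('/tmp/w10.npz')['T']; zu=.119-.0072
h=ray((319.7,128),zu+.005,T); t=ray((322.3,124.3),.09,T); a=np.radians(84.6); ey=np.array([np.cos(a),np.sin(a)]); ex=np.array([ey[1],-ey[0]])
w=(t-h)[:2]; print(h,t,'move along tool x %.2f mm, tool y %.2f mm'%(w@ey*1e3,w@ex*1e3))
E
```

```text
[0.52887885 0.08496734 0.1168    ] [0.53007591 0.08469767 0.09      ] move along tool x -0.16 mm, tool y 1.22 mm
```

>>> servo_tool(motion=[-1,-0.005,0.007,0.05,0,-1,-0.005,0.007,0.1,0,-1,-0.005,0.007,0.15,0,-1,-0.005,0.007,0.15,0,-1,-0.005,0.007,0.15,0])

```text
time: 18.35
tool_pos: [0.5254, 0.0262, 0.1021]
tool_rot: [0.0, 0.74, 0.673, 0.0]
contact_force: [-0.1, -0.3, -1.8]
gripper_width: 0.453
grasp_force: 62.8
```

```bash
python3 - <<'E'
from h import *
print(rest(3)); goto(.5246,.0268,.0792,-5.4)
p,d,T,P=wrist('w11'); 
c=cv2.cvtColor(p[90:160,285:355],cv2.COLOR_RGB2GRAY)
# segment hole: non-white inside plate
m=(p[100:152,297:343].min(-1)<185).astype(np.uint8); n,l,s,ce=cv2.connectedComponentsWithStats(m)
print([(s[i].tolist(),(ce[i]+[297,100]).round(1)) for i in range(1,n) if s[i,4]>20])
np.set_printoptions(linewidth=200)
print(p[112:142,306:334].mean(-1).astype(int))
E
```

```text
(array([ 0.5255,  0.0262,  0.1022, -0.0165, -0.3058, -2.2962]), array([1.000e-04, 0.000e+00, 1.000e-04, 6.010e-02, 5.523e-01, 6.829e-01]))
tcp [0.5256 0.0262 0.1024] yaw -5.42 j [-0.09 -0.07  1.96  0.    1.25  0.  ] t 18.5 shift [ 0.005 -0.009  0.193] turn -0.001
[([10, 15, 26, 27, 496], array([319.8, 128.3]))]
[[220 220 220 220 220 220 220 220 220 220 220 219 220 220 220 219 220 220 220 220 220 220 220 220 220 220 220 220]
 [220 220 220 220 220 220 220 220 220 220 219 219 218 217 217 218 218 219 219 220 220 220 220 220 220 220 220 220]
 [220 220 220 220 220 220 220 219 218 217 215 211 207 205 205 207 209 213 215 218 219 220 220 220 220 220 220 220]
 [220 220 220 220 220 219 219 216 210 204 197 189 184 181 181 184 187 191 198 207 213 217 219 220 220 220 220 220]
 [220 220 220 220 219 217 212 204 192 180 165 151 145 143 142 144 146 153 169 185 196 206 214 218 220 220 220 220]
 [220 220 220 219 216 208 194 178 162 145 128 114 110 108 109 109 110 116 132 150 167 186 203 213 218 219 220 220]
 [219 220 219 216 208 191 168 143 126 114 105 101 100 101 100  99 100 101 105 115 131 157 182 199
[... 1963 characters left out ...]
 210 218]
 [219 216 208 192 166 132  98  81  79  80  83  86  86  86  86  87  87  88  89  88  90  97 118 151 182 203 214 219]
 [220 219 215 206 189 160 121  87  70  67  65  67  67  66  67  68  68  69  70  72  79 106 145 178 200 212 218 220]
 [220 220 219 214 204 187 160 126  98  81  72  70  70  71  70  69  71  75  82  94 113 148 180 200 211 217 220 220]
 [220 220 220 218 213 204 190 169 147 126 108  97  95  94  91  89  95 109 125 142 160 184 202 212 217 219 220 220]
 [220 220 220 220 218 214 208 198 187 174 159 148 141 135 132 134 145 158 172 186 196 206 213 218 219 220 220 220]
 [220 220 220 220 220 219 217 211 207 201 195 192 188 182 178 182 189 195 201 208 213 216 218 219 220 220 220 220]]
```

```bash
python3 - <<'E'
from h import *
T=np.load('/tmp/w11.npz')['T']
h=ray((319.8,128.3),.1000,T); t=ray((318.2,124.4),.09,T); a=np.radians(84.6); ey=np.array([np.cos(a),np.sin(a)]); ex=np.array([ey[1],-ey[0]])
w=(t-h)[:2]; print(h,t,'move along tool x %.2f mm, tool y %.2f mm'%(w@ey*1e3,w@ex*1e3))
E
```

```text
[0.53038505 0.08298236 0.1       ] [0.52978092 0.0839937  0.09      ] move along tool x 0.95 mm, tool y -0.70 mm
```

>>> servo_tool(motion=[-1,0.007,-0.007,0.0,0,-1,0.007,-0.007,0.03,0,-1,0.007,-0.007,0.06,0,-1,0.007,-0.007,0.085,0,-1,0.007,-0.007,0.085,0])

```text
time: 19.18
tool_pos: [0.5242, 0.0271, 0.0913]
tool_rot: [-0.0, 0.74, 0.673, -0.0]
contact_force: [-0.1, 0.5, -1.8]
gripper_width: 0.458
grasp_force: 62.8
```

```bash
python3 - <<'E'
from h import *
print(rest(3)); goto(.5246,.0268,.0792,-5.4)
E
```

```text
(array([ 0.5244,  0.0271,  0.0916, -0.0982,  0.1738, -2.137 ]), array([1.000e-04, 0.000e+00, 2.000e-04, 1.995e-01, 2.411e-01, 2.410e-01]))
tcp [0.5247 0.0271 0.0919] yaw -5.42 j [-0.09 -0.06  1.96 -0.    1.23  0.  ] t 19.32 shift [-0.003 -0.     0.106] turn -0.0
```

Free on the studs so far; continue down slowly.

>>> servo_tool(motion=[-1,0,0,0.02,0,-1,0,0,0.04,0,-1,0,0,0.06,0,-1,0,0,0.08,0,-1,0,0,0.08,0])

```text
time: 19.95
tool_pos: [0.5243, 0.0272, 0.0819]
tool_rot: [-0.0, 0.74, 0.673, -0.0]
contact_force: [0.7, 0.4, -1.5]
gripper_width: 0.452
grasp_force: 62.8
```

>>> servo_tool(motion=[-1,0,0,0.01,0,-1,0,0,0.02,0,-1,0,0,0.025,0,-1,0,0,0.025,0])

```text
time: 20.45
tool_pos: [0.5248, 0.0271, 0.0795]
tool_rot: [0.0, 0.74, 0.673, 0.0]
contact_force: [0.2, 0.5, -1.4]
gripper_width: 0.455
grasp_force: 63.0
```

```bash
python3 - <<'E'
from h import *
print(rest(3)); goto(.5246,.0268,.0792,-5.4); print(manip.state()['ft_torque'])
E
```

```text
(array([ 0.5248,  0.0271,  0.0795,  0.0864, -0.2135, -0.7631]), array([0.    , 0.    , 0.    , 0.2331, 0.4954, 0.5154]))
tcp [0.5248 0.0271 0.0795] yaw -5.42 j [-0.09 -0.04  1.97 -0.    1.21  0.  ] t 20.6 shift [-0.003 -0.002  0.003] turn -0.0
[ 0.02287781 -0.11765387  0.01786074]
```

Nearly seated; press gently until contact.

>>> servo_tool(motion=[-1,0,0,0.005,0,-1,0,0,0.012,0,-1,0,0,0.012,0])

```text
time: 20.98
tool_pos: [0.5253, 0.0271, 0.0791]
tool_rot: [0.0, 0.74, 0.673, 0.0]
contact_force: [-2.1, 0.1, 5.6]
gripper_width: 0.452
grasp_force: 63.9
```

>>> servo_tool(motion=[-1,0,-0.004,-0.006,0,1,0,-0.004,-0.006,0,1,0,-0.004,-0.006,0,1,0,-0.004,-0.006,0,1,0,-0.004,-0.006,0])

```text
time: 21.6
tool_pos: [0.524, 0.0272, 0.0784]
tool_rot: [-0.0, 0.74, 0.673, -0.0]
contact_force: [0.6, -0.7, -0.2]
gripper_width: 0.999
grasp_force: 0.0
```

>>> servo_tool(motion=[1,0,0,-0.2,0,1,0,0,-0.5,0,1,0,0,-1,0,1,0,0,-1,0])

```text
time: 22.1
tool_pos: [0.5276, 0.0269, 0.2052]
tool_rot: [0.004, 0.74, 0.673, 0.004]
contact_force: [-0.0, 0.3, -0.8]
gripper_width: 0.999
grasp_force: 0.0
```

>>> servo_tool(motion=[1,-0.5,0,0,0,1,-0.9,0,0,0,1,-0.9,0,0,0])

```text
time: 22.48
tool_pos: [0.5132, -0.0826, 0.1976]
tool_rot: [-0.0, 0.741, 0.671, -0.0]
contact_force: [-0.7, -0.0, -0.4]
gripper_width: 1.003
grasp_force: 0.0
```

```bash
python3 - <<'E'
from h import *
print(manip.state()['contact_force'],manip.state()['tool_pos'],manip.state()['time'])
p,d,T,P=wrist('w12'); Z=P[...,2]
m=(abs(P[...,0]-.5245)<.04)&(abs(P[...,1]-.026)<.09)
a=np.radians(84.6); w=(P[...,0]-.5245)*np.cos(a)+(P[...,1]-.0258)*np.sin(a)
f=m&(Z>.094)&(abs(w)<.05); print('fins',rect(P[f]),np.percentile(Z[f],[10,50,95]))
for lo,hi in((-.07,-.045),(.045,.07)):
    b=m&(w>lo)&(w<hi)&(Z>.06)&(Z<.083); print('base',b.sum(),np.median(Z[b]) if b.any() else '')
fx=[np.percentile(Z[f&(abs(w-x)<.004)],80).round(4) for x in np.arange(-.036,.04,.012) if (f&(abs(w-x)<.004)).sum()>5]; print(fx)
p,_=eyes.grab_frame('scene'); 
save('fin',np.hstack([cv2.resize(p[150:280,240:430],(400,274),interpolation=cv2.INTER_CUBIC),cv2.resize(cv2.imread('pics/w12.png')[...,::-1],(400,274))]))
E
```

```text
[-0.70773403 -0.00530732 -0.44541796] [ 0.51319957 -0.08259976  0.19757415] 22.475
fins [522.8  15.3  61.2  40.1  84.7] [0.09986739 0.1011694  0.10240045]
base 1733 0.0777597527666401
base 0 
[np.float64(0.1018), np.float64(0.1017), np.float64(0.1019), np.float64(0.1018), np.float64(0.1018)]
```

View pics/fin.png

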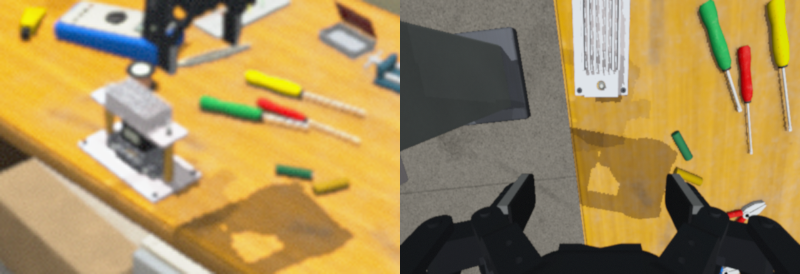

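The heatsink lies level on the standoffs: its fins read 101.8 mm along the whole visible length and the base top reads 77.8 mm. The stud shows through its hole, and the spool and cells have not moved.

```bash
python3 -c "
from plant import job_done
print(job_done())"
```

```text
the job is handed in; nothing more can be done
None
```

I plugged the power module fully home in the keyed socket and laid the heatsink flat over both studs. The gripper is clear, the spool and cells weren't touched, and I handed the job in at about 22.5 s.

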